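Spares behind the ledge lip

TASK

Put the smaller of the two sprockets and the larger of the two bulbs (the headlight bulb) behind the lip of the teak ledge, one in each of its two empty, rubber-lined bays, either way round. Lower each one in behind the lip before letting go rather than dropping it from above, and leave the sprocket lying flat, hub up, and the bulb standing upright.

Things in the scene. Friction and masses are not known exactly. Their poses are not given: they have to be found in the camera images.
- sprocket_center (a point): Centre of the smaller steel sprocket, on its axis, 19 mm above its underside. It lies flat on the plank: toothed disc 70 mm wide, 8 mm thick; round hub on top, 30 mm wide, to 38 mm above the underside: grasp the hub. z axis up. 0.22 kg. In a row before the ledge, in any order, 140 mm or more apart: it, a larger sprocket (112 mm wide), the bulb, a small indicator bulb (40 mm tall).
- bulb_center (a point): Centre of the headlight bulb, on its axis, 36 mm above its underside. It stands upright on the plank on a round dark steel foot 44 mm wide, 8 mm thick; above it an aluminium collar 26 mm wide from 8 to 44 mm: grasp the collar; then a clear glass dome 20 mm wide up to 72 mm. z axis up. 70 g.
- bay_a (a point): Top centre of the black rubber liner in one empty bay of the fixed teak ledge, 23 mm above the plank. x: from front lip to back board, y: along the ledge, z: up. Inside, a bay is 120 mm (x) by 140 mm (y), centred here, open above; lip and other boards are 8 mm thick, their tops 27 mm above the liner. Liner fixed, 112 x 130 x 3 mm.
- bay_b (a point): The same point and axes in the other empty bay; same sizes. The ledge has three bays in a row, 148 mm apart centre to centre; the one without a liner holds a white ceramic mug of bolts (68 mm wide, handle to 57 mm from its axis, top 67 mm above the liners).
There are look-alikes about, which are no part of the job. Leave any green or purple look-alike of the part that bears bulb_center alone.

How it is judged:
At the end, for the whole second after the job is handed in: The smaller sprocket and headlight bulb rest still in the two lined bays, one in each: centres within 40 mm across and 50 mm along the ledge of the bay's middle, -6 to +8 mm of their standing height, tilted under 10 degrees, sprocket hub up (((x of sprocket_center in the frame of bay_a between -0.04 and 0.04 m and y of sprocket_center in the frame of bay_a between -0.05 and 0.05 m and z of sprocket_center in the frame of bay_a between 0.013 and 0.027 m and x of bulb_center in the frame of bay_b between -0.04 and 0.04 m and y of bulb_center in the frame of bay_b between -0.05 and 0.05 m and z of bulb_center in the frame of bay_b between 0.03 and 0.044 m) or (x of sprocket_center in the frame of bay_b between -0.04 and 0.04 m and y of sprocket_center in the frame of bay_b between -0.05 and 0.05 m and z of sprocket_center in the frame of bay_b between 0.013 and 0.027 m and x of bulb_center in the frame of bay_a between -0.04 and 0.04 m and y of bulb_center in the frame of bay_a between -0.05 and 0.05 m and z of bulb_center in the frame of bay_a between 0.03 and 0.044 m)) and angle between each of sprocket_center, bulb_center's own z axis and vertical below 0.18 rad and linear speed of each of sprocket, bulb below 0.02 m/s); the robot touches nothing.
It fails at once if the sprocket let go with its underside more than 40 mm above the liner (height (world z) of sprocket_center above 0.082 m and contact force between the fingers and sprocket below 0.01 N).
It fails at once if the bulb let go with its underside more than 40 mm above the liner (height (world z) of bulb_center above 0.099 m and contact force between the fingers and bulb below 0.01 N).
It also fails if it takes over 58 s, if anything falls off the work surface, if the arm or the gripper's body presses on something with over 40 N, if the wrist force passes 120 N, or if a joint passes its speed limit or range.

ROBOT

A 6-joint arm with a two-finger parallel gripper is mounted at the origin on the work surface. World frame = base frame: x ahead of the robot, y to its left, z up, the work surface at z = 0. Lengths are in m, angles in rad, forces in N, time in s.
With the tool pointing down it reaches from about 0.3 to 0.875 m from the base axis. Payload 6.4 kg.
Tool frame: the origin (TCP) lies between the finger pads; the fingertips stand ctrl.tip_reach ahead of it and the grasp point (between the pads) lies 11 mm behind it (ctrl.tip_reach is the distance from the TCP to the fingertips, in m); z points along the fingers, y is the line along which they close (so a half turn about z gives the same grasp; the last joint's range is limited). The gripper opens to 88 mm and grips with 3 to 60 N. Pads are 18 mm wide; open, the fingers measure 123 mm over their backs; the gripper's body (75 mm by 187 mm) begins 45 mm behind the grasp point.
Start: joints at [-1.358, 0.181, 1.607, -0, 1.354, -0.206], TCP at [0.234, -0.525, 0.247] pointing down, gripper open.
Joint ranges: [-2.99, 2.99], [-0.89, 2.07], [0.3, 2.58], [-1.14, 4.28], [0, 2.63], [-3.12, 3.12]. Speed limits (rad/s): [2.57, 2.57, 3.01, 3.14, 3.14, 3.14].

INTERFACE

Orientations are given as a 3x3 rotation matrix whose columns are the frame's x, y, z axes.
In Python, from plant import ctrl gives the robot as it stands.
- The arm moves only by the tool step_arm, never from a script. Its argument "commands" is a list of rows, each a list of 6 numbers: the shift along the tool's x, y, z each as a share of 0.5 m, from -1 to 1, then the turn, a rotation vector about the tool's x, y, z each as a share of 45 degrees, from -1 to 1. A call has 1 to 20 rows; each row shifts and turns the commanded pose from where the row before left it, along the tool's axes as they then stand; what a row does not reach is not made up. A row lasts 1/12 s, in which the tool goes at most 41.7 mm and 7.16 degrees, less where a joint would pass 70% of its speed; a pose out of reach is approached as far as the arm can. A call with a number of a shift or a turn outside -1 to 1 is refused whole. A call with a gripper value outside its range is refused whole. "hand" is the opening, from 0 (shut) to 1 (fully open), set as the call begins (left out, the last holds). The fingers move at their own pace and stop on an object; the grip force is fixed at half the most. Time passes only in rows, so rows that do not move let the fingers close. It gives the time, the measured TCP pose, the force, the opening and the grip force at its end, in the units of the state.
- ctrl.read_state(): the state, without advancing time (a new reading comes with each control period).
- ctrl.grab_frame(name): name is "side" or "top" or "wrist"; returns a dict with "image" (420x560x3 uint8, red, green, blue), "mtx" (3x3 intrinsics, pixels), "world_from_camera" (4x4, takes a point from camera to world coordinates); the wrist camera has in their place "hand_eye" (4x4, takes a point from camera to tool coordinates, whose origin is the TCP and whose axes are the flange's). Camera axes: x right, y down, z forward; pixel columns grow to the right and rows downward; lengths in m; the calibration is good to about 2 mm. The wrist camera is an equidistant fisheye: a pixel r from the principal point sees the ray r / f radians off the axis. A picture is of the moment at which its call begins: read the wrist's pose just before it. There is no depth.
- ctrl.job_done(): hands the job in; it is judged then, once.
Trained networks look in a picture, given as the dict that the camera call returned (one of the last four; its "shot" number tells which), for a name from the list of things; names that differ only in an ending like _2 or _b are one class to them, and where a whole thing is asked for, a point or a joint stands for the part that bears it (a point fixed in the world has none). Each returns a list of dicts, best first, with "confidence" (0 to 1); they miss things now and then, are a little off and sometimes report something else, mostly with a low value. They report only what shows in the picture. A call takes as long as a camera call. They do not tell look-alikes from the thing itself.
- ctrl.find_in(target, picture): "pixel" ([column, row] in pixels, amid what is visible of it).
- ctrl.regions_of(target, picture): "region" (420x560 bool, what is visible of it) and "pixel" ([column, row] in pixels, amid what is visible of it).
The state is a dict: "time_s": time; "joint_positions": joint angles; "dq": joint speeds; "tau": joint torques, N m; "tool_pos": TCP position; "orientation": TCP orientation; "contact_force": force on the tool from outside, world axes, zero at the start; "ft_torque": the same for the moment, N m; "gripper_width": finger opening in m; "grip_force": force on a finger pad.
Only numpy, scipy, OpenCV 4.12 (cv2) and the standard library are available. Lean on these libraries where they do the work, as an engineer would, in place of code of your own. Each camera call takes 0.05 s, during which the arm holds its last target. There are 200 camera calls.

## Working session

There is one attempt and no reset: what is moved stays moved. The work goes in short steps, Python scripts to look and compute and a tool call to move; the robot and the scene stay as the last step left them, time stands still between calls to the robot, and variables do not carry over. Pictures are saved under pics/ and viewed, at most 10 in all, crops included, and the job is handed in when it is done.

Besides the shell and the picture viewer there is one more tool, called as a command line: name --pt "numbers of a row" for each row, then --argument value for the rest. step_arm: Moves the arm, as the interface text tells. Its arguments: {"type":"object","properties":{"commands":{"type":"array"},"hand":{"type":"number"}},"required":["commands"]}

```bash
mkdir -p pics; cat > h.py <<'E'
from plant import ctrl
import numpy as np, cv2
def ray(f,px):
    K=f["mtx"];T=np.array(f["world_from_camera"])
    d=np.linalg.inv(K)@np.array([px[0],px[1],1.]);return T[:3,3],T[:3,:3]@d
def atz(f,px,z):
    o,d=ray(f,px);return o+d*(z-o[2])/d[2]
def save(f,n): cv2.imwrite(f"pics/{n}.png",cv2.cvtColor(f["image"],cv2.COLOR_RGB2BGR))
E
python3 - <<'E'
from h import *
s=ctrl.read_state();print(s["time_s"],s["tool_pos"],s["orientation"],s["gripper_width"],ctrl.tip_reach)
for n in("top","side"):
    f=ctrl.grab_frame(n);save(f,n+"1");print(n,np.round(f["world_from_camera"],3).tolist())
    for t,z in(("sprocket_center",.019),("bulb_center",.036),("bay_a",.023)):
        for r in ctrl.find_in(t,f):print(t,np.round(r["pixel"]),round(r["confidence"],2),np.round(atz(f,r["pixel"],z),3))
E
```

```text
0.0 [ 0.23371949 -0.5248038   0.24583836] [[ 9.13564831e-01  4.06692946e-01 -3.82690297e-04]
 [ 4.06693002e-01 -9.13563411e-01  1.64223654e-03]
 [ 3.18274162e-04 -1.65592701e-03 -9.99998578e-01]] 0.08818462111833333 0.008
top [[-0.024, -0.993, 0.117, 0.353], [-1.0, 0.024, -0.006, 0.033], [0.003, -0.117, -0.993, 1.135], [0.0, 0.0, 0.0, 1.0]]
sprocket_center [244. 238.] 0.86 [0.421 0.1   0.019]
bulb_center [138. 279.] 0.97 [0.345 0.31  0.036]
bulb_center [131. 194.] 0.83 [0.516 0.325 0.036]
bulb_center [180. 290.] 0.67 [0.32  0.227 0.036]
bulb_center [161. 233.] 0.66 [0.434 0.265 0.036]
bay_a [222. 135.] 0.79 [0.636 0.139 0.023]
bay_a [371. 132.] 0.71 [ 0.635 -0.169  0.023]
side [[-0.834, -0.3, 0.463, 0.054], [-0.551, 0.472, -0.688, 0.692], [-0.012, -0.829, -0.559, 0.601], [0.0, 0.0, 0.0, 1.0]]
sprocket_center [292. 261.] 0.58 [0.42  0.12  0.019]
bulb_center [308. 326.] 0.79 [0.308 0.251 0.036]
bulb_center [236. 311.] 0.74 [0.42  0.286 0.036]
bulb_center [174. 312.] 0.72 [0.501 0.343 0.036]
bulb_center [259. 353.] 0.7 [0.341 0.334 0.036]
bulb_center [284. 164.] 0.53 [ 0.62  -0.156  0.036]
bay_a [287. 162.] 0.8 [ 0.632 -0.187  0.023]
bay_a [199. 223.] 0.57 [0.644 0.126 0.023]
```

View pics/top1.png

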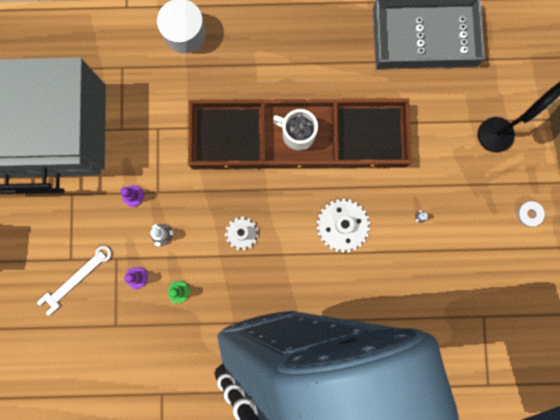

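View pics/side1.png

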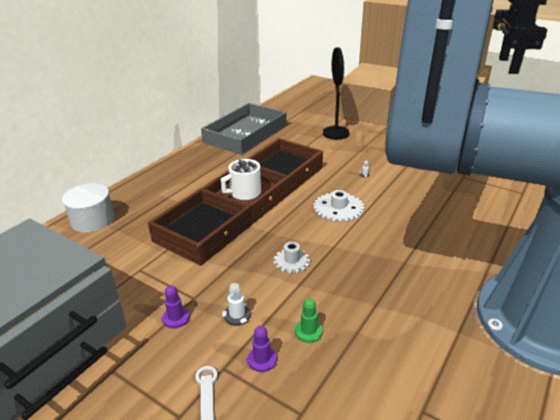

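Candidates for the bulb in top view: purple (131,194) and (136,278), green (178,291), silver with dark foot (161,233), and the small indicator bulb (422,216). The silver one at (161,233) fits. For the sprockets, (242,233) is smaller than (344,225). The empty bays are left (228,135) and right (371,134), with the mug in the middle. I'll confirm this in one crop and measure.

```bash
python3 - <<'E'
from h import *
f=ctrl.grab_frame("top");im=f["image"]
c=cv2.resize(im[90:300,110:300],None,fx=2.85,fy=2.85,interpolation=cv2.INTER_CUBIC)
cv2.imwrite("pics/crop.png",cv2.cvtColor(c,cv2.COLOR_RGB2BGR))
for nm,px,z in(("ledgeTL",(190,101),.05),("TR",(409,99),.05),("BR",(410,166),.05),("BL",(191,168),.05)):print(nm,np.round(atz(f,px,z),3))
# dark liners
m=(im.max(2)<45).astype(np.uint8);n,l,s,ce=cv2.connectedComponentsWithStats(m)
for i in range(1,n):
    if s[i,4]>800 and 80<ce[i,1]<200:
        print(s[i],ce[i],np.round(atz(f,ce[i],.023),3))
for t in("sprocket_center","bulb_center"):
    for r in ctrl.regions_of(t,f):
        g=r["region"];ys,xs=np.where(g);print(t,r["pixel"],xs.min(),xs.max(),ys.min(),ys.max(),np.round(im[g].mean(0)))
g=ctrl.grab_frame("side")
for a,b in(((241,231),(292,245)),((159,229),(236,290))):
    o,d=ray(f,a);p,e=ray(g,b);A=np.c_[d,-e];x=np.linalg.lstsq(A,p-o,rcond=None)[0];print(np.round(o+d*x[0],3),np.round(p+e*x[1],3))
E
```

```text
ledgeTL [0.702 0.202 0.05 ]
TR [ 0.696 -0.246  0.05 ]
BR [ 0.557 -0.24   0.05 ]
BL [0.563 0.201 0.05 ]
[ 479   83   81   69 1335] [511.05168539 123.91385768] [ 0.646 -0.463  0.023]
sprocket_center [241.4, 234.7] 226 256 218 248 [209. 207. 203.]
bulb_center [132.0, 192.3] 121 143 185 207 [124.  62. 149.]
bulb_center [179.2, 288.9] 168 189 281 302 [ 74. 158.  73.]
bulb_center [159.8, 234.7] 150 172 223 245 [161. 156. 152.]
bulb_center [135.7, 277.1] 123 148 266 289 [135.  75. 149.]
[0.434 0.103 0.04 ] [0.432 0.102 0.04 ]
[0.441 0.265 0.053] [0.438 0.262 0.052]
```

View pics/crop.png

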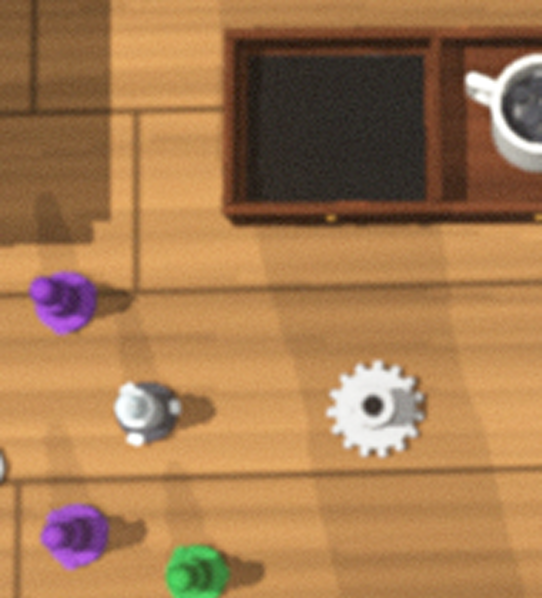

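The crop shows the silver bulb with its dark foot at crop (148,408) and the small sprocket at (375,407); both are the intended parts. I'll put the bulb in the left bay and the sprocket in the right. Next I square up the tool and go above the bulb.

step_arm --pt "0 0 0 0 0 0.133" --pt "0 0 0 0 0 0.133" --pt "0 0 0 0 0 0.133" --pt "0 0 0 0 0 0.133" --hand 1

```text
time_s: 0.93
tool_pos: [0.2339, -0.5253, 0.2468]
orientation: [[1.0, -0.004, 0.0], [-0.004, -1.0, -0.0], [0.0, 0.0, -1.0]]
contact_force: [-0.7, -0.3, 0.3]
gripper_width: 0.088
grip_force: 0.0
```

step_arm --pt "0.02 -0.078 0 0 0 0" --pt "0.02 -0.078 0 0 0 0" --pt "0.02 -0.078 0 0 0 0" --pt "0.02 -0.078 0 0 0 0" --pt "0.02 -0.078 0 0 0 0" --pt "0.02 -0.078 0 0 0 0" --pt "0.02 -0.078 0 0 0 0" --pt "0.02 -0.078 0 0 0 0" --pt "0.02 -0.078 0 0 0 0" --pt "0.02 -0.078 0 0 0 0" --pt "0.02 -0.078 0 0 0 0" --pt "0.02 -0.078 0 0 0 0" --pt "0.02 -0.078 0 0 0 0" --pt "0.02 -0.078 0 0 0 0" --pt "0.02 -0.078 0 0 0 0" --pt "0.02 -0.078 0 0 0 0" --pt "0.02 -0.078 0 0 0 0" --pt "0.02 -0.078 0 0 0 0" --pt "0.02 -0.078 0 0 0 0" --pt "0 0 0 0 0 0"

```text
time_s: 2.6
tool_pos: [0.4235, 0.2215, 0.2467]
orientation: [[1.0, 0.006, 0.001], [0.006, -1.0, 0.002], [0.001, -0.002, -1.0]]
contact_force: [-0.7, -0.3, 0.2]
gripper_width: 0.0879
grip_force: 0.0
```

```bash
cat >> h.py <<'E'
def wrist(n):
    s=ctrl.read_state();f=ctrl.grab_frame("wrist");save(f,n)
    T=np.eye(4);T[:3,:3]=s["orientation"];T[:3,3]=s["tool_pos"]
    return s,f,T@np.array(f["hand_eye"])
def watz(f,W,px,z):
    K=f["mtx"];u=np.array([(px[0]-K[0,2])/K[0,0],(px[1]-K[1,2])/K[1,1]]);t=np.hypot(*u)
    d=W[:3,:3]@np.r_[np.sin(t)*u/max(t,1e-9),np.cos(t)];return W[:3,3]+d*(z-W[2,3])/d[2]
E
python3 - <<'E'
from h import *
s,f,W=wrist("w1");print(s["time_s"],s["tool_pos"],np.round(s["orientation"],4).tolist(),np.round(s["joint_positions"],2),W[:3,3])
for t,z in(("bulb_center",.036),("sprocket_center",.019),("bay_a",.023)):
    for r in ctrl.find_in(t,f):print(t,r["pixel"],round(r["confidence"],2),np.round(watz(f,W,r["pixel"],z),3))
E
```

```text
2.6 [0.42351772 0.22152162 0.24667893] [[1.0, 0.0065, 0.0006], [0.0065, -1.0, 0.0025], [0.0006, -0.0025, -1.0]] [ 0.23 -0.04  1.84  0.    1.34  1.8 ] [0.50193743 0.22221331 0.38376271]
bulb_center [269.3, 259.1] 0.91 [0.331 0.237 0.036]
bulb_center [187.6, 100.0] 0.9 [0.516 0.324 0.036]
bulb_center [242.2, 162.6] 0.79 [0.446 0.265 0.036]
bulb_center [200.6, 236.5] 0.74 [0.359 0.318 0.036]
sprocket_center [380.4, 169.8] 0.84 [0.437 0.107 0.019]
bay_a [547.1, 44.5] 0.91 [ 0.633 -0.148  0.023]
bay_a [366.0, 22.3] 0.57 [0.608 0.129 0.023]
```

View pics/w1.png

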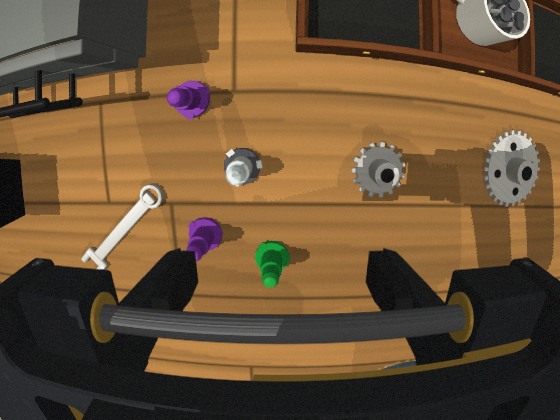

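The bulb's dome top is at (237,173) and its foot centre at (243,163). The sprocket disc is centred near (379,169), its hub top near (388,175). The purple and green look-alikes flank the bulb.

```bash
python3 - <<'E'
from h import *
s,f,W=wrist("w2")
for p,z in(((237,174),.07),((243,164),.008),((379,169),.008),((389,175),.038)):print(p,np.round(watz(f,W,p,z),4))
t=ctrl.grab_frame("top")
for p,z in(((159,230),.07),((162,235),.008),((241,233),.008),((241,231),.038)):print(p,np.round(atz(t,p,z),4))
print(s["tool_pos"])
E
```

```text
(237, 174) [0.4396 0.2597 0.07  ]
(243, 164) [0.4393 0.2608 0.008 ]
(379, 169) [0.4345 0.0981 0.008 ]
(389, 175) [0.4333 0.0951 0.038 ]
(159, 230) [0.4379 0.2609 0.07  ]
(162, 235) [0.4324 0.268  0.008 ]
(241, 233) [0.4326 0.1052 0.008 ]
(241, 231) [0.4345 0.1032 0.038 ]
[0.4228521 0.2153341 0.2465431]
```

step_arm --pt "0.016 -0.045 0 0 0 0" --pt "0.016 -0.045 0 0 0 0" --pt "0 0 0.05 0 0 0" --pt "0 0 0.05 0 0 0" --pt "0 0 0.05 0 0 0" --pt "0 0 0.05 0 0 0" --pt "0 0 0.05 0 0 0" --pt "0 0 0.05 0 0 0" --pt "0 0 0 0 0 0" --pt "0 0 0 0 0 0"

```text
time_s: 3.73
tool_pos: [0.4385, 0.2595, 0.0962]
orientation: [[1.0, -0.001, -0.003], [-0.001, -1.0, -0.001], [-0.003, 0.001, -1.0]]
contact_force: [-1.3, -0.3, 0.9]
gripper_width: 0.0882
grip_force: 0.0
```

```bash
python3 - <<'E'
from h import *
s,f,W=wrist("w3");print(s["tool_pos"])
E
```

```text
[0.43849543 0.25949928 0.09622928]
```

View pics/w3.png

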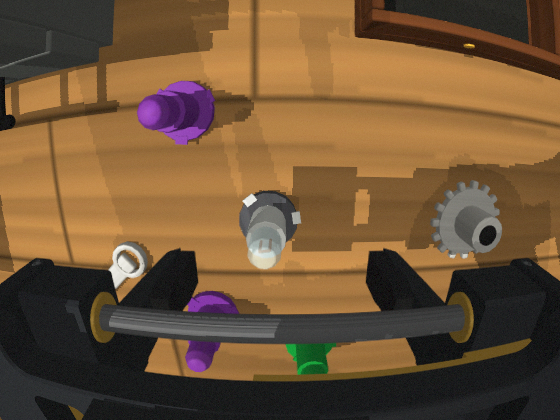

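The bulb sits between the fingers, dome at (264,252) and foot near (269,217), with its purple neighbour at (183,112).

```bash
python3 - <<'E'
from h import *
s,f,W=wrist("w4");print(s["tool_pos"])
for p,z in(((269,219),.008),((264,252),.066)):print(np.round(watz(f,W,p,z),4))
for p,z in(((467,219),.008),((486,235),.038)):print(np.round(watz(f,W,p,z),4))
E
```

```text
[0.43974062 0.26012491 0.09765834]
[0.4398 0.2699 0.008 ]
[0.4399 0.2707 0.066 ]
[0.4385 0.1066 0.008 ]
[0.4359 0.1059 0.038 ]
```

step_arm --pt "0 -0.018 0 0 0 0" --pt "0 0 0.036 0 0 0" --pt "0 0 0.036 0 0 0" --pt "0 0 0.036 0 0 0" --pt "0 0 0.034 0 0 0" --pt "0 0 0 0 0 0" --pt "0 0 0 0 0 0"

```text
time_s: 4.42
tool_pos: [0.4393, 0.2704, 0.0264]
orientation: [[1.0, 0.001, 0.0], [0.001, -1.0, 0.0], [0.0, -0.0, -1.0]]
contact_force: [-0.5, 0.4, 0.7]
gripper_width: 0.088
grip_force: 0.0
```

step_arm --pt "0 0 0 0 0 0" --pt "0 0 0 0 0 0" --pt "0 0 0 0 0 0" --pt "0 0 0 0 0 0" --pt "0 0 0 0 0 0" --pt "0 0 0 0 0 0" --pt "0 0 0 0 0 0" --pt "0 0 0 0 0 0" --hand 0.2

```text
time_s: 5.08
tool_pos: [0.4391, 0.2699, 0.0258]
orientation: [[1.0, 0.001, -0.0], [0.001, -1.0, 0.0], [0.0, -0.0, -1.0]]
contact_force: [-0.0, 0.5, -0.1]
gripper_width: 0.037
grip_force: 0.0
```

step_arm --pt "0 0 0 0 0 0" --pt "0 0 0 0 0 0" --pt "0 0 0 0 0 0" --pt "0 0 0 0 0 0" --pt "0 0 0 0 0 0" --pt "0 0 0 0 0 0" --pt "0 0 0 0 0 0" --pt "0 0 0 0 0 0" --hand 0

```text
time_s: 5.75
tool_pos: [0.439, 0.2699, 0.0257]
orientation: [[1.0, 0.001, -0.0], [0.001, -1.0, -0.0], [-0.0, 0.0, -1.0]]
contact_force: [0.2, -0.1, -0.7]
gripper_width: 0.0252
grip_force: 30.0
```

step_arm --pt "0 0 -0.02 0 0 0" --pt "0 0 -0.03 0 0 0" --pt "0 0 -0.04 0 0 0" --pt "0 0 -0.04 0 0 0" --pt "0 0 -0.04 0 0 0" --pt "0 0 -0.03 0 0 0" --pt "0 0 -0.01 0 0 0" --pt "0.02 0.015 0 0 0 0" --pt "0.04 0.03 0 0 0 0" --pt "0.05 0.037 0 0 0 0" --pt "0.05 0.037 0 0 0 0" --pt "0.05 0.037 0 0 0 0" --pt "0.05 0.037 0 0 0 0" --pt "0.05 0.037 0 0 0 0" --pt "0.04 0.03 0 0 0 0" --pt "0.026 0.016 0 0 0 0" --pt "0.01 0.01 0 0 0 0" --pt "0 0 0 0 0 0" --pt "0 0 0 0 0 0"

```text
time_s: 7.33
tool_pos: [0.6313, 0.1268, 0.1295]
orientation: [[1.0, 0.0, -0.002], [0.0, -1.0, 0.0], [-0.002, -0.0, -1.0]]
contact_force: [-0.3, 0.3, -0.2]
gripper_width: 0.0248
grip_force: 30.0
```

```bash
python3 - <<'E'
from h import *
s,f,W=wrist("w5");print(s["tool_pos"])
t=ctrl.grab_frame("side")
v=np.hstack([cv2.resize(f["image"],(400,300)),cv2.resize(t["image"][120:330,80:360],(400,300))])
cv2.imwrite("pics/c5.png",cv2.cvtColor(v,cv2.COLOR_RGB2BGR))
E
```

```text
[0.63133205 0.12681087 0.12947166]
```

View pics/c5.png

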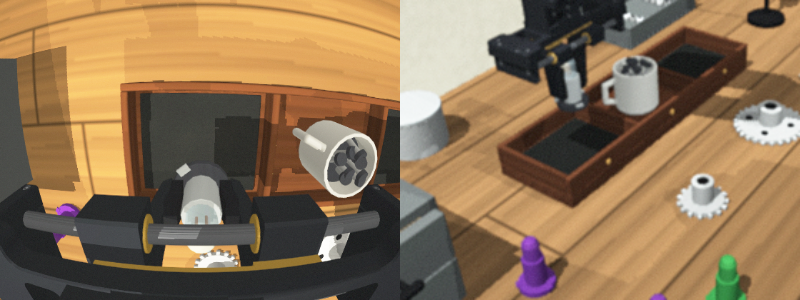

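The bulb hangs upright above the left bay. In the half-scale wrist view the bay's inner back corners are near (140,93) and (264,95).

```bash
python3 - <<'E'
from h import *
s,f,W=wrist("w6");k=1.4
for p in((137,93),(266,95)):print(np.round(watz(f,W,(p[0]*k,p[1]*k),.05),4))
for r in ctrl.regions_of("bay_a",f):
    ys,xs=np.where(r["region"]);print(r["confidence"],xs.min(),xs.max(),ys.min(),[np.round(watz(f,W,p,.023),4) for p in((xs.min(),ys.min()+5),(xs.max(),ys.min()+5))])
E
```

```text
[0.6976 0.1892 0.05  ]
[0.6958 0.0665 0.05  ]
0.74 523 559 153 [array([ 0.6827, -0.0954,  0.023 ]), array([ 0.6868, -0.1499,  0.023 ])]
0.56 197 366 129 [array([0.693 , 0.1927, 0.023 ]), array([0.6931, 0.0639, 0.023 ])]
```

step_arm --pt "0.004 0 0.02 0 0 0" --pt "0 0 0.03 0 0 0" --pt "0 0 0.03 0 0 0" --pt "0 0 0.03 0 0 0" --pt "0 0 0.02 0 0 0" --pt "0 0 0.015 0 0 0" --pt "0 0 0.01 0 0 0" --pt "0 0 0.004 0 0 0" --pt "0 0 0 0 0 0" --pt "0 0 0 0 0 0" --pt "0 0 0 0 0 0"

```text
time_s: 8.45
tool_pos: [0.6349, 0.1271, 0.0521]
orientation: [[1.0, 0.001, 0.001], [0.001, -1.0, 0.0], [0.001, -0.0, -1.0]]
contact_force: [0.9, -0.1, -0.4]
gripper_width: 0.0254
grip_force: 30.0
```

Just above the liner: lower 2–3 mm, then release.

step_arm --pt "0 0 0.003 0 0 0" --pt "0 0 0.003 0 0 0" --pt "0 0 0 0 0 0" --pt "0 0 0 0 0 0"

```text
time_s: 8.78
tool_pos: [0.6347, 0.1271, 0.0487]
orientation: [[1.0, 0.001, 0.001], [0.001, -1.0, 0.0], [0.001, -0.0, -1.0]]
contact_force: [0.4, -0.6, 2.0]
gripper_width: 0.0252
grip_force: 30.0
```

step_arm --pt "0 0 0 0 0 0" --pt "0 0 0 0 0 0" --pt "0 0 0 0 0 0" --pt "0 0 0 0 0 0" --pt "0 0 0 0 0 0" --pt "0 0 0 0 0 0" --hand 0.6

```text
time_s: 9.28
tool_pos: [0.6341, 0.1271, 0.0481]
orientation: [[1.0, 0.001, -0.0], [0.001, -1.0, 0.0], [-0.0, -0.0, -1.0]]
contact_force: [0.3, -0.2, 0.5]
gripper_width: 0.0528
grip_force: 0.0
```

step_arm --pt "0 0 -0.03 0 0 0" --pt "0 0 -0.05 0 0 0" --pt "0 0 -0.06 0 0 0" --pt "0 0 -0.06 0 0 0" --pt "0 0 -0.05 0 0 0" --pt "-0.04 0.004 0 0 0 0" --pt "-0.07 0.008 0 0 0 0" --pt "-0.07 0.008 0 0 0 0" --pt "-0.07 0.008 0 0 0 0" --pt "-0.07 0.008 0 0 0 0" --pt "-0.06 0.008 0 0 0 0" --pt "-0.014 0 0.04 0 0 0" --pt "0 0 0.05 0 0 0" --pt "0 0 0.03 0 0 0" --pt "0 0 0 0 0 0" --pt "0 0 0 0 0 0"

```text
time_s: 10.62
tool_pos: [0.4371, 0.1049, 0.1137]
orientation: [[1.0, 0.001, -0.001], [0.001, -1.0, -0.0], [-0.001, 0.0, -1.0]]
contact_force: [0.9, 0.3, 0.8]
gripper_width: 0.0531
grip_force: 0.0
```

```bash
python3 - <<'E'
from h import *
s,f,W=wrist("w7");print(s["tool_pos"])
for r in ctrl.find_in("sprocket_center",f):print(r["pixel"],round(r["confidence"],2),np.round(watz(f,W,r["pixel"],.015),4))
t=ctrl.grab_frame("side")
v=np.hstack([cv2.resize(f["image"],(400,300)),cv2.resize(t["image"][120:330,80:360],(400,300))])
cv2.imwrite("pics/c7.png",cv2.cvtColor(v,cv2.COLOR_RGB2BGR))
E
```

```text
[0.43707705 0.10489223 0.11374109]
[284.3, 212.9] 0.66 [0.4388 0.1033 0.015 ]
```

View pics/c7.png

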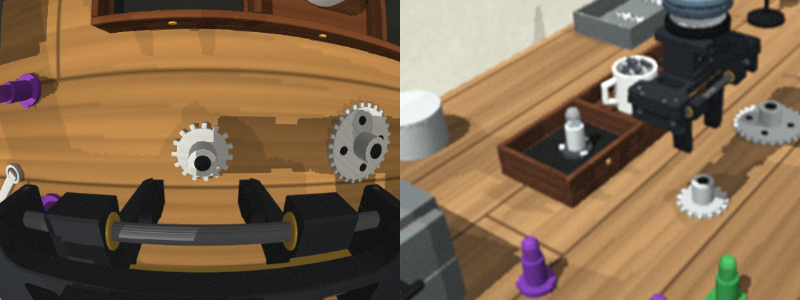

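The bulb stands upright in the left bay, and the sprocket's hub (half-scale 202,162) is centred between the fingers. Lowering onto the hub.

step_arm --pt "0 0 0.04 0 0 0" --pt "0 0 0.05 0 0 0" --pt "0 0 0.05 0 0 0" --pt "0 0 0.03 0 0 0" --pt "0 0 0.016 0 0 0" --pt "0 0 0 0 0 0" --pt "0 0 0 0 0 0" --pt "0 0 0 0 0 0"

```text
time_s: 11.43
tool_pos: [0.4385, 0.1049, 0.0215]
orientation: [[1.0, 0.001, 0.002], [0.001, -1.0, -0.0], [0.002, 0.0, -1.0]]
contact_force: [-0.0, -0.9, -0.0]
gripper_width: 0.0529
grip_force: 0.0
```

step_arm --pt "0 0 0 0 0 0" --pt "0 0 0 0 0 0" --pt "0 0 0 0 0 0" --pt "0 0 0 0 0 0" --pt "0 0 0 0 0 0" --pt "0 0 0 0 0 0" --pt "0 0 0 0 0 0" --pt "0 0 0 0 0 0" --hand 0

```text
time_s: 12.1
tool_pos: [0.4377, 0.1048, 0.0208]
orientation: [[1.0, 0.001, 0.001], [0.001, -1.0, -0.0], [0.001, 0.0, -1.0]]
contact_force: [-1.1, -0.4, 6.5]
gripper_width: 0.0289
grip_force: 30.0
```

step_arm --pt "0 0 -0.02 0 0 0" --pt "0 0 -0.03 0 0 0" --pt "0 0 -0.04 0 0 0" --pt "0 0 -0.04 0 0 0" --pt "0 0 -0.04 0 0 0" --pt "0 0 -0.03 0 0 0" --pt "0 0 0 0 0 0" --pt "0 0.03 0 0 0 0" --pt "0 0.06 0 0 0 0" --pt "0 0.07 0 0 0 0" --pt "0 0.07 0 0 0 0" --pt "0 0.07 0 0 0 0" --pt "0 0.07 0 0 0 0" --pt "0.01 0.07 0 0 0 0" --pt "0.02 0.06 0 0 0 0" --pt "0.04 0.03 0 0 0 0" --pt "0.06 0.016 0 0 0 0" --pt "0.06 0 0 0 0 0" --pt "0.06 0 0 0 0 0" --pt "0.06 0 0 0 0 0"

```text
time_s: 13.77
tool_pos: [0.5929, -0.1679, 0.1185]
orientation: [[1.0, -0.0, -0.002], [-0.0, -1.0, 0.001], [-0.002, -0.001, -1.0]]
contact_force: [0.3, -0.4, -1.4]
gripper_width: 0.0296
grip_force: 30.0
```

step_arm --pt "0.04 0 0 0 0 0" --pt "0.024 0 0 0 0 0" --pt "0.01 0 0 0 0 0" --pt "0 0 0 0 0 0" --pt "0 0 0 0 0 0"

```text
time_s: 14.18
tool_pos: [0.6284, -0.1675, 0.119]
orientation: [[1.0, 0.001, -0.002], [0.001, -1.0, 0.001], [-0.002, -0.001, -1.0]]
contact_force: [0.3, -0.1, -2.6]
gripper_width: 0.0293
grip_force: 30.0
```

```bash
python3 - <<'E'
from h import *
s,f,W=wrist("w8");print(s["tool_pos"],s["gripper_width"])
for r in ctrl.regions_of("bay_a",f):
    ys,xs=np.where(r["region"]);print(r["confidence"],xs.min(),xs.max(),ys.min(),[np.round(watz(f,W,p,.023),4) for p in((xs.min(),ys.min()+5),(xs.max(),ys.min()+5))])
E
```

```text
[ 0.62838395 -0.16754922  0.11899144] 0.029326408351675534
0.76 0 30 147 [array([0.6913, 0.1041, 0.023 ]), array([0.6875, 0.0591, 0.023 ])]
0.73 195 370 133 [array([ 0.6882, -0.1038,  0.023 ]), array([ 0.6883, -0.2315,  0.023 ])]
```

View pics/w8.png

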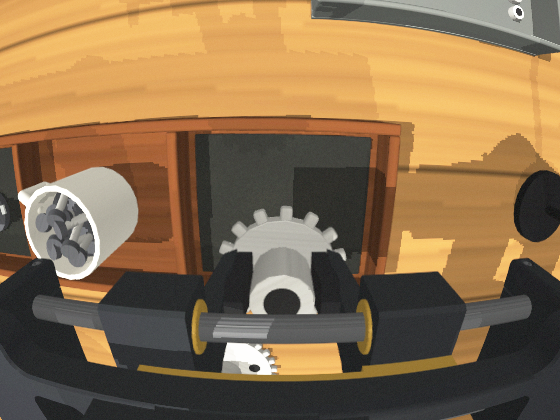

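The sprocket is held level and centred over the right bay, whose liner spans columns 195–370; the mug is clear to the left.

step_arm --pt "0.006 0 0.02 0 0 0" --pt "0 0 0.03 0 0 0" --pt "0 0 0.03 0 0 0" --pt "0 0 0.025 0 0 0" --pt "0 0 0.02 0 0 0" --pt "0 0 0.01 0 0 0" --pt "0 0 0.006 0 0 0" --pt "0 0 0.004 0 0 0" --pt "0 0 0 0 0 0" --pt "0 0 0 0 0 0" --pt "0 0 0 0 0 0"

```text
time_s: 15.2
tool_pos: [0.6331, -0.1682, 0.0485]
orientation: [[1.0, 0.001, 0.001], [0.001, -1.0, -0.001], [0.001, 0.001, -1.0]]
contact_force: [0.1, -0.2, -2.1]
gripper_width: 0.0291
grip_force: 30.0
```

step_arm --pt "0 0 0.004 0 0 0" --pt "0 0 0.003 0 0 0" --pt "0 0 0.002 0 0 0" --pt "0 0 0 0 0 0" --pt "0 0 0 0 0 0"

```text
time_s: 15.62
tool_pos: [0.6326, -0.168, 0.0438]
orientation: [[1.0, 0.001, 0.0], [0.001, -1.0, -0.0], [0.0, 0.0, -1.0]]
contact_force: [-3.0, 2.1, 3.8]
gripper_width: 0.0293
grip_force: 30.0
```

Down on the liner (the contact force has turned upward). Release, rise and check.

step_arm --pt "0 0 0 0 0 0" --pt "0 0 0 0 0 0" --pt "0 0 0 0 0 0" --pt "0 0 0 0 0 0" --pt "0 0 0 0 0 0" --pt "0 0 0 0 0 0" --hand 0.6

```text
time_s: 16.12
tool_pos: [0.6325, -0.1679, 0.0431]
orientation: [[1.0, 0.001, -0.0], [0.001, -1.0, 0.0], [-0.0, -0.0, -1.0]]
contact_force: [-0.2, -0.1, -0.0]
gripper_width: 0.0531
grip_force: 0.0
```

step_arm --pt "0 0 -0.03 0 0 0" --pt "0 0 -0.05 0 0 0" --pt "0 0 -0.06 0 0 0" --pt "0 0 -0.06 0 0 0" --pt "0 0 -0.06 0 0 0" --pt "0 0 -0.04 0 0 0" --pt "-0.06 0 0 0 0 0" --pt "-0.07 0 0 0 0 0" --pt "-0.07 0 0 0 0 0" --pt "-0.07 0 0 0 0 0" --pt "-0.06 0 0 0 0 0" --pt "0 0 0 0 0 0" --pt "0 0 0 0 0 0" --pt "0 0 0 0 0 0"

```text
time_s: 17.28
tool_pos: [0.4685, -0.1687, 0.1947]
orientation: [[1.0, 0.001, 0.003], [0.001, -1.0, -0.001], [0.003, 0.001, -1.0]]
contact_force: [1.0, -0.1, 0.5]
gripper_width: 0.0524
grip_force: 0.0
```

```bash
python3 - <<'E'
from h import *
t=ctrl.grab_frame("side");g=ctrl.grab_frame("top")
v=np.hstack([cv2.resize(g["image"][80:260,110:430],(400,300)),cv2.resize(t["image"][120:330,120:400],(400,300))])
cv2.imwrite("pics/c9.png",cv2.cvtColor(v,cv2.COLOR_RGB2BGR))
for n,z in(("sprocket_center",.042),("bulb_center",.059)):
    for r in ctrl.find_in(n,g):print(n,r["pixel"],round(r["confidence"],2),np.round(atz(g,r["pixel"],z),3))
E
```

```text
sprocket_center [371.4, 137.3] 0.89 [ 0.619 -0.167  0.042]
bulb_center [136.7, 277.3] 0.89 [0.347 0.307 0.059]
bulb_center [226.9, 138.7] 0.8 [0.619 0.127 0.059]
bulb_center [178.3, 292.3] 0.72 [0.317 0.226 0.059]
```

View pics/c9.png

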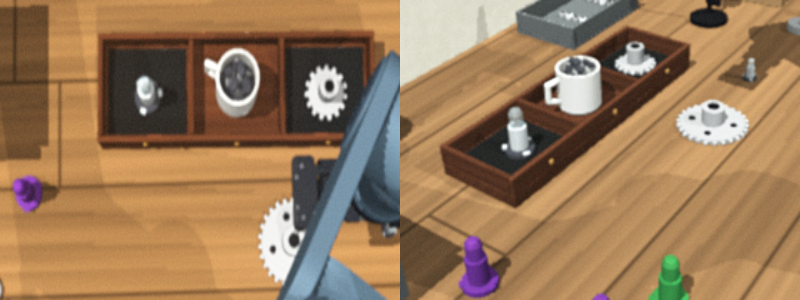

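The bulb (147,92) stands upright in the left bay and the sprocket (326,92) lies flat, hub up, in the right bay. The gripper is clear of everything.

```bash
python3 -c "
from plant import ctrl
print(ctrl.job_done())"
```

```text
the job is handed in; nothing more can be done
None
```

The headlight bulb stands upright in the left bay and the smaller sprocket lies flat, hub up, in the right bay; I handed the job in at about 17 s of the 58 s allowed, but no verdict came back.

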